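# Bolt the materials sample case through its slotted locking disc

### The arm

A 6-joint arm with a two-finger parallel gripper is mounted at the origin on the work surface. World frame = base frame: x ahead of the robot, y to its left, z up, the work surface at z = 0. Lengths are in mm, angles in rad, forces in N, time in s.
With the tool pointing down it reaches from about 375 to 975 mm from the base axis. Payload 3.8 kg.
Tool frame: the origin (TCP) lies at the very end of the fingers, on their centre line; the grasp point (between the pads) lies pinch_z behind it (pinch_z is the distance from the TCP to the grasp point, in mm); y points along the fingers, z is the direction in which the jaws open and shut, and the axes are right-handed (so a half turn about y gives the same grasp; the last joint's range is limited). The gripper opens to 85 mm and grips with 20 to 120 N. Pads are 22 mm wide; open, the fingers measure 114 mm over their backs; the gripper's body (76 mm by 85 mm) begins 54 mm behind the grasp point. The pads swing forward as they close: fully open they stand 13 mm farther back than shut.
Start: joints at [1.068, 0.264, 1.604, -0, 1.274, -0.037], TCP at [303.165, 603.083, 231.28] pointing down, gripper open.
Joint ranges: [-2.63, 2.63], [-0.94, 2.18], [0.31, 2.57], [-1.31, 4.45], [0, 2.66], [-2.55, 2.55]. Speed limits (rad/s): [2.57, 2.57, 3.14, 3.14, 3.14, 3.14].

### API

Orientations are given as a rotation vector (axis times angle).
In Python, from bench import * gives the robot as it stands. The module is installed in compiled form; this text tells all that it offers.
- The arm moves only by the shell command python3 -m jog 'ROWS' [FORCE]. ROWS is JSON, a list of rows, each an object of numbers: "dx", "dy", "dz": the shift along the tool's x, y, z in mm; "turn": the turn about the tool's y in rad; "hand": the closure, from -1 (fully open) to 1 (shut), so that 0 is half open. In form: [{"dx": .., "dy": .., "dz": .., "turn": .., "hand": ..}, ...]. A call has exactly 10 rows; each row is the pose to reach, as a shift and turn from the pose measured when the call began, along the tool's axes at that moment; what a row does not reach only later rows make up. A row lasts 1/12 s, in which the tool goes at most 41.7 mm and 7.16 degrees, less where a joint would pass 70% of its speed; a pose out of reach is approached as far as the arm can. A call with a gripper value outside its range is refused whole. The fingers move at their own pace and stop on an object; FORCE is the grip in N (left out, the last holds). Time passes only in rows, so rows that repeat a pose let the fingers close, or fill a call up. It gives the time, the measured TCP pose, the force and the opening at its end, in the units of the state.
- get_obs(): the state, without advancing time (a new reading comes with each control period).
- grab_frame(name): name is "scene" or "side" or "wrist"; returns the picture (400x640x3 uint8, red, green, blue); there is no depth.
- camera_params(name): a dict with "fx", "fy", "cx", "cy" (pixels), "rvec" (rotation vector, rad) and "tvec" (3), from world to camera coordinates, as OpenCV has them; the wrist camera has in their place "T_tool_cam" (4x4, takes a point from camera to tool coordinates, whose origin is the TCP and whose axes are the tool frame's). Camera axes: x right, y down, z forward; pixel columns grow to the right and rows downward; lengths in mm; the calibration is good to about 2 mm. A picture is of the moment at which its call begins: read the wrist's pose just before it. camera_params takes no time and is no camera call.
- job_done(): hands the job in, once; it reports no verdict.
The state is a dict: "t": time; "joints": joint angles; "qd": joint speeds; "tau": joint torques, N m; "tcp_pos": TCP position; "orientation": TCP orientation; "ft_force": force on the tool from outside, world axes, zero at the start; "moment": the same for the moment, N m; "gripper_width": opening from 0.0 (shut) to 1.0 (fully open).
Only numpy, scipy, OpenCV 4.12 (cv2) and the standard library are available. Lean on these libraries where they do the work, as an engineer would, in place of code of your own. Each camera call takes 0.05 s, during which the arm holds its last target.

### The job

Lock the materials sample case: push the post on the round slotted disc around until the disc's slot lines up with the flat bar, then push the bar by its upright lug through the slot and fully home into the keeper on the far side. Just push with the fingertips; lift nothing, and leave the loose knob on the lid, the stone and oak samples and the mug where they are.

Things in the scene. Friction and masses are not known exactly. Their poses are not given: they have to be found in the camera images.
- case: Flat wooden sample case, fixed, 210 mm (its x) by 400 mm (its y) by 60 mm high; origin at the centre of its underside, z up. The lock lies on its flat top along x = 0. The bar can only slide along y, held down under the lips of a steel channel 27 mm wide and 19 mm high (y = -158 to 42 mm), towards +y through the disc, whose axis is at y = 90 mm.
- disc_axis (a point): Centre of the locking disc's top face, on its upright axis, 20 mm above the case top. The disc is an 84 mm metal round with one straight slot, 30 mm wide, open at both ends, cut across its full diameter; its dark floor is 3 mm above the case top. On the lock only the post and the lug stand higher than this face.
- post (a point): Centre of the top of the post on the disc: an upright round pin 12 mm in diameter, standing 28 mm above the disc's top face (48 mm above the case top), 30 mm from the disc's axis, at right angles to the slot. Push it sideways to turn the disc; about 2 N is enough, and the disc stays where it is left.
- disc (a joint): Angle of the disc in rad, counter-clockwise seen from above is positive, free to turn from -0.35 to 3.49. At 0 the slot lies along the bar with the post on the case's +x side; at 3.14 it lies along the bar again with the post on the -x side: either will do. The bar goes through within about 0.15 rad of either.
- bar: The loose sliding bar; origin under the lug at the bar's underside (4 mm above the case top), y along the bar towards its tip, z up.
- lug (a point): Centre of the top of the lug: an upright plate standing across the bar, 24 mm wide (case x), 6 mm thick (case y), from 22 to 48 mm above the case top (on a thin neck below), free to be pushed from behind (its -y face) towards the case's +y.
- bar_tip (a point): Centre of the bar's front end, about 9 mm above the case top, 154 mm ahead of the lug. The steel bar is 16 mm wide, 10 mm thick and 169 mm long, its last 8 mm narrowing to 8 mm; it ends 15 mm behind the lug. It moves with 2 to 4 N and stays where it is left. The tip meets the disc's rim at the case's y = 48 mm.
- keeper (a point): Centre of the keeper's open entry, 9 mm above the case top, on the case's x = 0, y = 142 mm: a low steel housing 34 mm wide, 19 mm high, 25 mm long. Its closed end at y = 162 mm, 20 mm behind the entry, stops the bar's tip: there the bar is fully home.
- knob_sample: Loose wooden furniture knob standing on the case's lid, 36 mm in diameter, 32 mm high; origin at the centre of its underside. Leave alone.
- stone_sample: Loose light stone block on the table, 90 (x) x 150 (y) x 38 mm; origin at the centre of its underside. Leave alone.
- oak_sample: Loose oak board sample on the table, 160 (x) x 70 (y) x 20 mm; origin at the centre of its underside. Leave alone.
- mug: White mug on the table, 80 mm in diameter, 90 mm high, handle at its +y; origin at the centre of its underside. Leave alone.
Things that resemble listed ones, but are neither listed nor needed, are in the scene too. There is more than one size of the bar; the job needs the largest.

How it is judged:
By the outcome, as a careful person would: the job done as asked, in the order asked, and still so for the second after the job is handed in, with the robot touching nothing.
It also fails if it takes over 54 s, if anything falls off the work surface, if the arm or the gripper's body presses on something with over 40 N, if the wrist force passes 120 N, or if a joint passes its speed limit or range.

## Working session

There is one attempt and no reset: what is moved stays moved. The work goes in short steps, Python scripts to look and compute and a shell command to move; the robot and the scene stay as the last step left them, time stands still between calls to the robot, and variables do not carry over. Pictures are saved under pics/ and viewed, and the job is handed in when it is done.

```bash
mkdir -p pics; cat > h.py <<'E'
from bench import *
import numpy as np, cv2
def save(n,f,crop=None,s=1):
    im=grab_frame(n)[:,:,::-1]
    cv2.imwrite('pics/raw_'+f+'.png',im)
    if crop: x0,y0,x1,y1=crop; im=im[y0:y1,x0:x1]
    im=cv2.resize(im,None,fx=s,fy=s,interpolation=cv2.INTER_CUBIC)
    cv2.imwrite('pics/'+f+'.png',im)
def KRt(n):
    p=camera_params(n);K=np.array([[p['fx'],0,p['cx']],[0,p['fy'],p['cy']],[0,0,1.]])
    return K,np.array(p['rvec'],float),np.array(p['tvec'],float)
def proj(n,P):
    K,r,t=KRt(n);return cv2.projectPoints(np.array(P,float).reshape(-1,3),r,t,K,None)[0].reshape(-1,2)
def ray(n,uv,z):
    K,r,t=KRt(n);R=cv2.Rodrigues(r)[0];c=-R.T@t.ravel()
    d=R.T@np.linalg.inv(K)@np.array([uv[0],uv[1],1.]);return c+d*(z-c[2])/d[2]
E
python3 - <<'E'
from h import *
o=get_obs();print(o)
save('scene','s0',s=1.25);save('side','d0',s=1.25)
for n in('scene','side'):print(camera_params(n))
print(camera_params('wrist'))
E
```

```text
{'t': 0.0, 'joints': array([ 1.06809990e+00,  2.64773981e-01,  1.60537861e+00, -2.36576762e-05,
        1.27365891e+00, -3.68789141e-02]), 'qd': array([-1.47580640e-03, -8.65779127e-05, -6.08289046e-05,  1.24611874e-03,
       -9.21084267e-04, -1.10121761e-03]), 'tau': array([-1.89577531e-04, -5.15111482e+01, -3.67316329e+01,  3.37115296e-05,
        1.30880196e-02, -2.03004385e-05]), 'tcp_pos': array([302.82748016, 602.45279148, 229.94547291]), 'orientation': array([-1.54191457,  0.36580575, -0.36490412]), 'ft_force': array([ 0.39469675,  0.66526169, -0.93252091]), 'moment': array([0.0169107 , 0.0146515 , 0.01457041]), 'gripper_width': 0.9970076551292915}
{'fx': 391.5036406511016, 'fy': 391.5036406511016, 'cx': 315.0264672019264, 'cy': 201.91497566538249, 'rvec': array([ 2.24448657,  1.32800251, -0.41047329]), 'tvec': array([-274.50535215, -395.54893125, 1521.75252482])}
{'fx': 423.86274763425126, 'fy': 423.86274763425126, 'cx': 314.3704000671031, 'cy': 200.46864226669214, 'rvec': array([ 2.01897577, -0.82791578,  0.42761479]), 'tvec': array([-417.94442658,  295.07794652, 1067.39147431])}
{'fx': 290.2930917501617, 'fy': 290.2930917501617, 'cx': 322.3814111462598, 'cy': 201.35618392855417, 'T_tool_cam': array([[-4.95101459e-04,  9.64129989e-01,  2.65430064e-01,
        -6.75447983e+01],
       [-9.66124373e-04, -2.65430434e-01,  9.64129530e-01,
        -1.43038601e+02],
       [ 9.99999411e-01,  2.20903482e-04,  1.06288448e-03,
        -5.60380266e-01],
       [ 0.00000000e+00,  0.00000000e+00,  0.00000000e+00,
         1.00000000e+00]])}
```

View pics/s0.png

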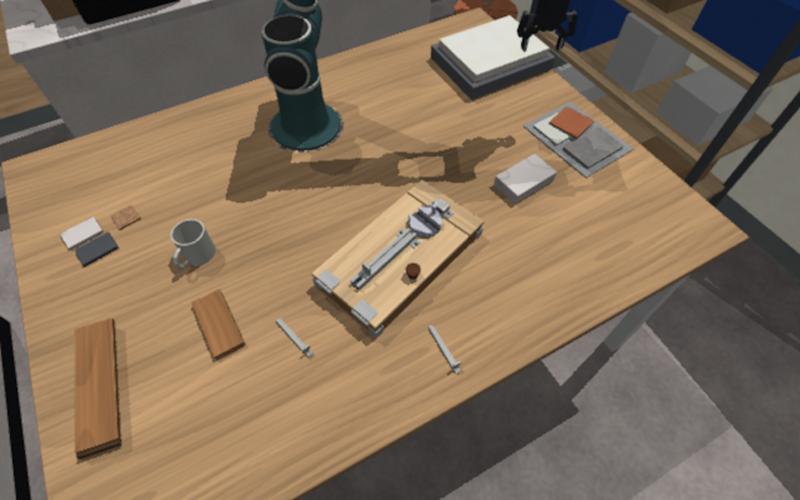

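View pics/d0.png

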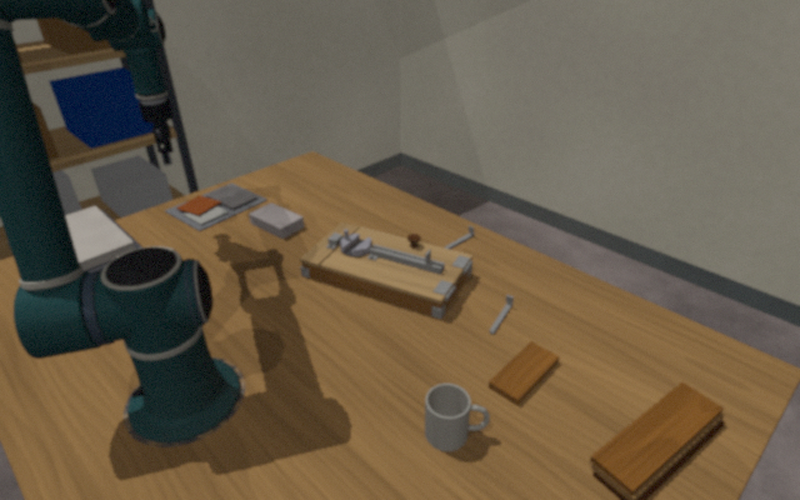

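The scene view shows the case around (400,255), with the disc at (425,222), the lug near (366,268) and the knob at (413,270). I'll enlarge both views.

```bash
python3 - <<'E'
import cv2
a=cv2.imread('pics/raw_s0.png')[140:270,240:400];cv2.imwrite('pics/s0z.png',cv2.resize(a,None,fx=4.6,fy=4.6,interpolation=cv2.INTER_CUBIC))
a=cv2.imread('pics/raw_d0.png')[170:260,230:390];cv2.imwrite('pics/d0z.png',cv2.resize(a,None,fx=5,fy=5,interpolation=cv2.INTER_CUBIC))
E
```

```text
(no output)
```

View pics/s0z.png

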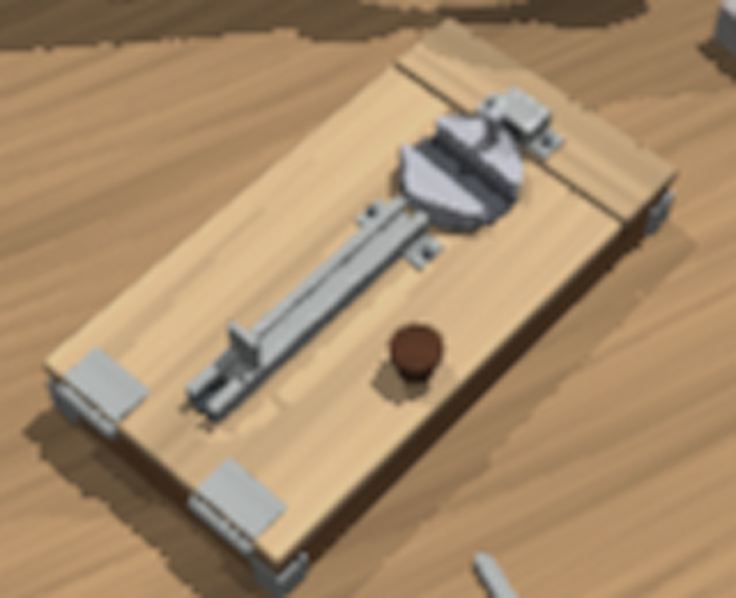

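View pics/d0z.png

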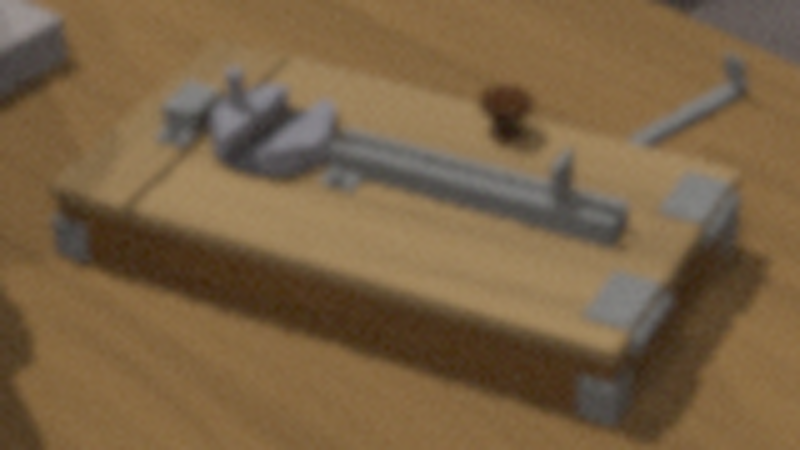

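```bash
cat > fit.py <<'E'
from h import *
from scipy.optimize import least_squares
S=lambda u,v:(240+u/4.6-.4,140+v/4.6-.4)
D=lambda u,v:(230+u/5-.4,170+v/5-.4)
c=[(-105,-200,60),(-105,200,60),(105,200,60),(105,-200,60)]
ps=[S(45,365),S(450,22),S(675,175),S(278,560)]
pd=[(620,358),(55,188),None,(740,180)]
obs=[('scene',a,b) for a,b in zip(c,ps)]+[('side',a,D(*b)) for a,b in zip(c,pd) if b]
def W(p,q):
    a=p[2];R=np.array([[np.cos(a),-np.sin(a)],[np.sin(a),np.cos(a)]]);q=np.array(q,float)
    return np.r_[R@q[:2]+p[:2],q[2]]
f=lambda p:np.concatenate([proj(n,W(p,q))[0]-uv for n,q,uv in obs])
for n,q,uv in obs[:4]: print(q,ray('scene',uv,60))
P=[ray('scene',u,60) for u in ps]
ctr=np.mean(P,0);d=P[1]-P[0];a0=np.arctan2(d[1],d[0])-np.pi/2
r=least_squares(f,[ctr[0],ctr[1],a0]);p=r.x;print(p,r.fun.round(1))
np.save('case.npy',p)
def toC(w):
    a=p[2];return np.array([[np.cos(a),np.sin(a)],[-np.sin(a),np.cos(a)]])@(w[:2]-p[:2])
print('post side',toC(ray('side',D(236,71),108)))
print('disc axis px', (proj('scene',W(p,(0,90,80)))-[240,140])*4.6, (proj('side',W(p,(0,90,80)))-[230,170])*5)
print('lug side',toC(ray('side',D(566,153),108)),'scene',toC(ray('scene',S(243,330),108)))
print('knob',toC(ray('scene',S(416,345),92)),toC(ray('side',D(507,97),92)))
for k in np.arange(0,3.5,.25):
  q=W(p,(30*np.cos(k),90+30*np.sin(k),108));print(k,((proj('scene',q)-[240,140])*4.6).round(),((proj('side',q)-[230,170])*5).round())
E
python3 fit.py
```

```text
(-105, -200, 60) [ 544.99278611 -204.69236063   60.        ]
(-105, 200, 60) [418.35643113 170.06739939  60.        ]
(105, 200, 60) [613.34793689 233.83094785  60.        ]
(105, -200, 60) [ 737.67356075 -136.94025054   60.        ]
[5.75838757e+02 1.56441482e+01 3.24490236e-01] [-1.5 -0.9 -0.5 -1.3  1.  -1.  -0.9  1.   0.1 -1.2 -0.8 -1.3  1.3 -2. ]
post side [ -0.14498391 119.87681174]
disc axis px [[457.96915687 162.6725092 ]] [[275.43521641 115.41593584]]
lug side [   4.77530113 -115.58381232] scene [  -1.45525279 -114.48371939]
knob [ 77.89380279 -42.96311265] [ 71.74671933 -43.6130037 ]
0.0 [[495. 161.]] [[296.  58.]]
0.25 [[501. 154.]] [[286.  56.]]
0.5 [[504. 145.]] [[275.  56.]]
0.75 [[505. 136.]] [[264.  57.]]
1.0 [[503. 128.]] [[253.  59.]]
1.25 [[499. 119.]] [[243.  63.]]
1.5 [[492. 112.]] [[236.  67.]]
1.75 [[483. 107.]] [[230.  73.]]
2.0 [[472. 103.]] [[228.  79.]]
2.25 [[461. 102.]] [[228.  85.]]
2.5 [[450. 102.]] [[230.  90.]]
2.75 [[440. 105.]] [[236.  95.]]
3.0 [[430. 109.]] [[244.  99.]]
3.25 [[423. 116.]] [[254. 102.]]
```

```bash
cat >> h.py <<'E'
def tool():
    o=get_obs();return cv2.Rodrigues(np.array(o['orientation']))[0],np.array(o['tcp_pos']),o
def W(q):
    p=np.load('case.npy');a=p[2];R=np.array([[np.cos(a),-np.sin(a)],[np.sin(a),np.cos(a)]]);q=np.array(q,float)
    return np.r_[R@q[:2]+p[:2],q[2]]
def toC(w):
    p=np.load('case.npy');a=p[2];return np.r_[np.array([[np.cos(a),np.sin(a)],[-np.sin(a),np.cos(a)]])@(np.array(w)[:2]-p[:2]),w[2]]
def st():
    R,t,o=tool();a=np.load('case.npy')[2]
    tx=R[:,0];print('t',round(o['t'],2),'tcp case',toC(t).round(1),'yaw of toolx in case',round((np.arctan2(tx[1],tx[0])-a),3),'F',o['ft_force'].round(1),'w',round(o['gripper_width'],2))
def go(q):
    R,t,o=tool();print('target',q,'shift dx,dy,dz',(R.T@(W(q)-t)).round(1))
def wrist(f,s=1.25):
    R,t,o=tool();np.savez('pics/'+f+'.npz',R=R,t=t);save('wrist',f,s=s)
def wcam(f):
    z=np.load('pics/'+f+'.npz');p=camera_params('wrist');T=np.array(p['T_tool_cam'])
    R=z['R']@T[:3,:3];c=z['R']@T[:3,3]+z['t'];K=np.array([[p['fx'],0,p['cx']],[0,p['fy'],p['cy']],[0,0,1.]]);return K,R,c
def wray(f,uv,z):
    K,R,c=wcam(f);d=R@np.linalg.inv(K)@np.array([uv[0],uv[1],1.]);return c+d*(z-c[2])/d[2]
def wproj(f,P):
    K,R,c=wcam(f);q=(np.array(P,float).reshape(-1,3)-c)@R@K.T;return q[:,:2]/q[:,2:]
E
python3 - <<'E'
from h import *
R,t,o=tool();print(R.round(3));st();go((0,0,260)); go((0,40,240))
E
```

```text
[[ 0.893 -0.001  0.449]
 [-0.449 -0.002  0.893]
 [-0.    -1.    -0.002]]
t 0.1 tcp case [-71.6 643.3 230.1] yaw of toolx in case -0.79 F [-0.4  1.  -0.2] w 1.0
target (0, 0, 260) shift dx,dy,dz [ 507.5  -29.1 -401.8]
target (0, 40, 240) shift dx,dy,dz [ 479.1   -9.2 -373.6]
```

```bash
python3 -m jog '[{"dx":30,"dy":-5,"dz":-24,"turn":0.1,"hand":1},{"dx":60,"dy":-10,"dz":-48,"turn":0.2,"hand":1},{"dx":90,"dy":-15,"dz":-72,"turn":0.3,"hand":1},{"dx":120,"dy":-20,"dz":-96,"turn":0.4,"hand":1},{"dx":150,"dy":-25,"dz":-120,"turn":0.5,"hand":1},{"dx":180,"dy":-30,"dz":-144,"turn":0.6,"hand":1},{"dx":210,"dy":-35,"dz":-168,"turn":0.7,"hand":1},{"dx":240,"dy":-39,"dz":-192,"turn":0.78,"hand":1},{"dx":270,"dy":-39,"dz":-216,"turn":0.78,"hand":1},{"dx":300,"dy":-39,"dz":-240,"turn":0.78,"hand":1}]' 40; python3 -c "
from h import *
st();go((0,0,270))"
```

```text
t: 0.93
tcp_pos: [463.4, 251.6, 269.6]
orientation: [-1.347, 0.966, -0.967]
ft_force: [1.0, -0.7, 0.3]
gripper_width: 0.0
t 0.93 tcp case [-31.3 259.5 269.6] yaw of toolx in case -1.57 F [ 1.  -0.7  0.3] w 0.0
target (0, 0, 270) shift dx,dy,dz [259.5  -0.   31.2]
```

```bash
python3 -m jog '[{"dx":30,"dy":0,"dz":4,"turn":0,"hand":1},{"dx":65,"dy":0,"dz":8,"turn":0,"hand":1},{"dx":100,"dy":0,"dz":12,"turn":0,"hand":1},{"dx":135,"dy":0,"dz":16,"turn":0,"hand":1},{"dx":170,"dy":0,"dz":20,"turn":0,"hand":1},{"dx":205,"dy":0,"dz":24,"turn":0,"hand":1},{"dx":240,"dy":0,"dz":28,"turn":0,"hand":1},{"dx":260,"dy":0,"dz":31,"turn":0,"hand":1},{"dx":260,"dy":0,"dz":31,"turn":0,"hand":1},{"dx":260,"dy":0,"dz":31,"turn":0,"hand":1}]'; python3 -c "
from h import *
st();wrist('w1')"
```

```text
t: 1.77
tcp_pos: [575.7, 14.2, 269.2]
orientation: [-1.347, 0.97, -0.968]
ft_force: [0.0, 1.3, 0.5]
gripper_width: 0.001
t 1.77 tcp case [ -0.6  -1.4 269.2] yaw of toolx in case -1.573 F [0.  1.3 0.5] w 0.0
```

View pics/w1.png

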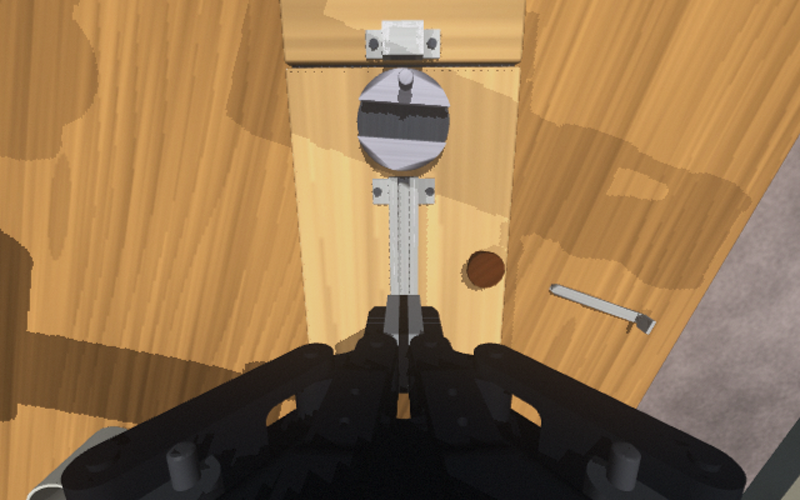

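Camera view has case +y up and +x right: the disc spans columns 357–449, slot roughly crosswise (slightly tilted), post top at about (405,74), keeper at (403,38), channel end at (404,178), knob at (485,270).

```bash
python3 - <<'E'
import cv2
a=cv2.imread('pics/raw_w1.png')[10:170,210:410];cv2.imwrite('pics/w1z.png',cv2.resize(a,None,fx=4,fy=3.75 and 4,interpolation=cv2.INTER_CUBIC)[:600])
E
```

```text
(no output)
```

View pics/w1z.png

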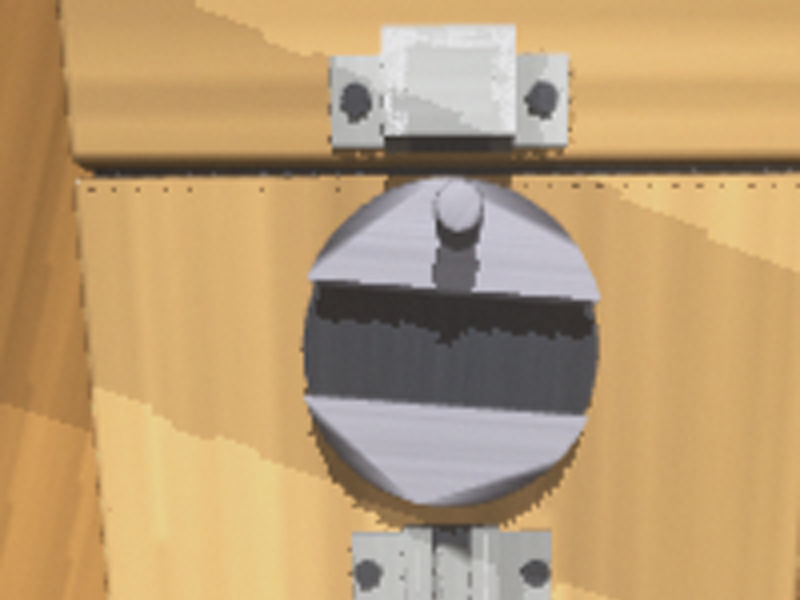

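```bash
cat > f2.py <<'E'
from h import *
from scipy.optimize import least_squares
w=lambda u,v:np.array((210+u/4-.4,10+v/4-.4))
P=[((-17,167,79),(382,27)),((17,167,79),(515,27)),((17,142,79),(515,136)),((-17,142,79),(382,136))]
Sl=[((15,39.2),(310,282)),((15,-39.2),(597,300)),((-15,39.2),(305,397)),((-15,-39.2),(583,414))]
def res(v):
    p=v[:3];th=v[3];a=p[2]
    def X(x,y,z):return [p[0]+np.cos(a)*x-np.sin(a)*y,p[1]+np.sin(a)*x+np.cos(a)*y,z]
    def Dk(r,s,z):return X(r*np.cos(th)-s*np.sin(th),90+r*np.sin(th)+s*np.cos(th),z)
    out=[wproj('w1',X(*q))[0]-w(*u) for q,u in P]
    out+=[wproj('w1',Dk(r,s,80))[0]-w(*u) for (r,s),u in Sl]
    out+=[wproj('w1',Dk(30,0,108))[0]-w(460,203)]
    return np.concatenate(out)
p0=np.load('case.npy')
r=least_squares(res,[*p0,1.55]);print(p0,r.x,r.fun.round(1))
np.save('case.npy',r.x[:3])
st()
print('knob',toC(wray('w1',(485/1.25,270/1.25),92)))
print('x offsets of channel', toC(wray('w1',w(352,530),60)))
E
python3 f2.py
```

```text
[5.75838757e+02 1.56441482e+01 3.24490236e-01] [5.73840114e+02 1.66011836e+01 3.26651338e-01 1.50231207e+00] [-0.2 -0.   0.1 -0.2 -0.1 -0.1  0.3  0.1 -0.9 -0.8  0.7 -0.2 -0.6 -0.1
  1.5  0.5 -0.7  0.9]
t 1.82 tcp case [  1.   -1.9 269.3] yaw of toolx in case -1.574 F [0.1 0.7 0.9] w -0.0
knob [ 76.03923608 -41.74120315  92.        ]
x offsets of channel [-29.3484796   40.63148628  60.        ]
```

```bash
python3 -c "
from h import *
go((-28,124,88))"
python3 -m jog '[{"dx":-30,"dy":0,"dz":-10,"turn":0,"hand":1},{"dx":-65,"dy":10,"dz":-20,"turn":0,"hand":1},{"dx":-95,"dy":20,"dz":-29,"turn":0,"hand":1},{"dx":-120,"dy":40,"dz":-29,"turn":0,"hand":1},{"dx":-126,"dy":65,"dz":-29,"turn":0,"hand":1},{"dx":-126,"dy":90,"dz":-29,"turn":0,"hand":1},{"dx":-126,"dy":115,"dz":-29,"turn":0,"hand":1},{"dx":-126,"dy":140,"dz":-29,"turn":0,"hand":1},{"dx":-126,"dy":150,"dz":-29,"turn":0,"hand":1},{"dx":-126,"dy":150,"dz":-29,"turn":0,"hand":1}]'; python3 -c "
from h import *
st();go((-28,124,88));wrist('w2');save('side','d2',(230,150,390,260),5)"
```

```text
target (-28, 124, 88) shift dx,dy,dz [-125.8  181.3  -28.9]
t: 2.65
tcp_pos: [504.0, 125.8, 116.3]
orientation: [-1.353, 0.972, -0.962]
ft_force: [-0.9, -0.4, 0.2]
gripper_width: 0.001
t 2.65 tcp case [-31.1 125.8 116.3] yaw of toolx in case -1.572 F [-0.9 -0.4  0.2] w 0.0
target (-28, 124, 88) shift dx,dy,dz [ 1.8 28.2  3.4]
```

View pics/w2.png

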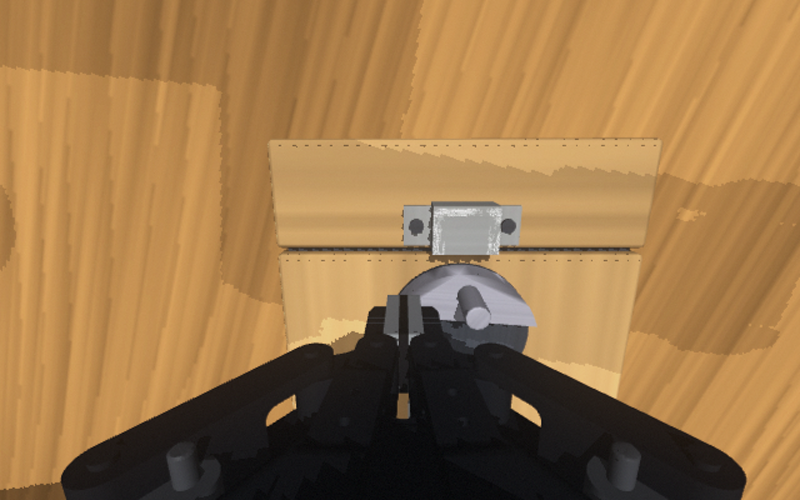

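View pics/d2.png

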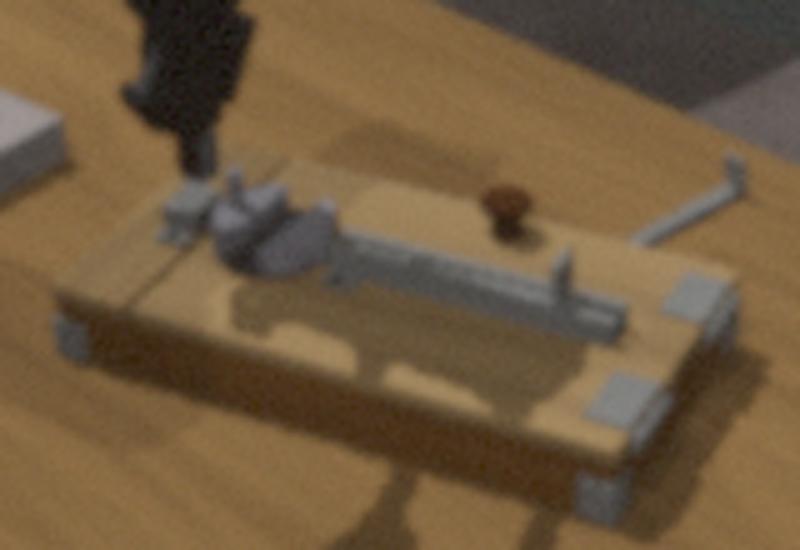

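```bash
python3 - <<'E'
from h import *
for u,z in [((478,316),108),((387,296),116.3),((421,296),116.3)]: print(toC(wray('w2',np.array(u)/1.25,z)).round(1))
for n in (1.5,.75,0): pass
import math
for ph in (1.5,1.2,.9,.75,.6,.3,.1,0):
  px,py=30*math.cos(ph),90+30*math.sin(ph)
  rx=np.interp(ph,[0,.75,1.5],[-4.5,-10.7,-12.5]);ry=np.interp(ph,[0,.75,1.5],[17,15.2,5])
  print(ph,round(px+rx,1),round(py+ry,1))
E
```

```text
[  2.3 121.1 108. ]
[-38.4 134.1 116.3]
[-24.  134.2 116.3]
1.5 -10.4 124.9
1.2 -0.9 127.0
0.9 7.6 126.7
0.75 11.3 125.6
0.6 15.3 122.5
0.3 21.7 115.1
0.1 24.5 109.8
0 25.5 107.0
```

```bash
python3 -m jog '[{"dx":1,"dy":14,"dz":1,"turn":0,"hand":1},{"dx":2,"dy":28,"dz":2,"turn":0,"hand":1},{"dx":2,"dy":28,"dz":5,"turn":0,"hand":1},{"dx":2,"dy":28,"dz":9,"turn":0,"hand":1},{"dx":2,"dy":28,"dz":13,"turn":0,"hand":1},{"dx":1,"dy":28,"dz":17,"turn":0,"hand":1},{"dx":1,"dy":28,"dz":21,"turn":0,"hand":1},{"dx":0,"dy":28,"dz":25,"turn":0,"hand":1},{"dx":-1,"dy":28,"dz":30,"turn":0,"hand":1},{"dx":-1,"dy":28,"dz":30,"turn":0,"hand":1}]'; python3 -c "
from h import *
st();wrist('w3')"
```

```text
t: 3.58
tcp_pos: [536.7, 137.3, 92.2]
orientation: [-1.346, 0.967, -0.966]
ft_force: [0.0, 0.2, 0.2]
gripper_width: -0.001
t 3.58 tcp case [  3.6 126.2  92.2] yaw of toolx in case -1.573 F [0.  0.2 0.2] w -0.0
```

View pics/w3.png

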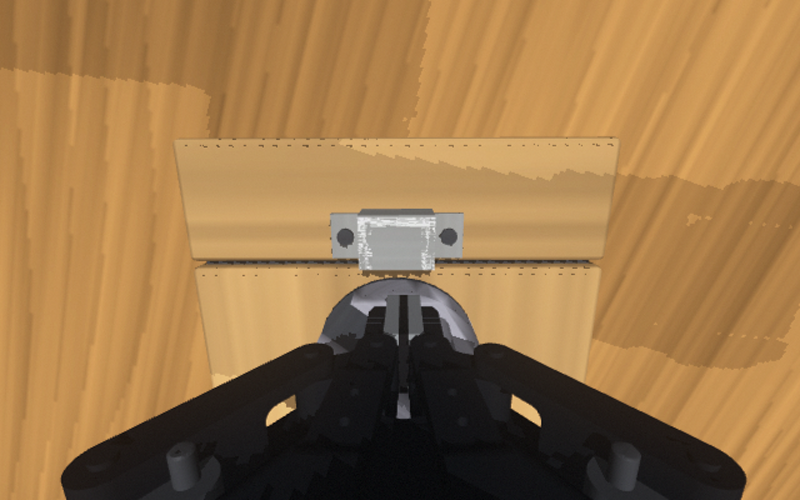

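```bash
python3 -m jog '[{"dx":0,"dy":2,"dz":2,"turn":0,"hand":1},{"dx":0,"dy":3,"dz":5,"turn":0,"hand":1},{"dx":1,"dy":3,"dz":8,"turn":0,"hand":1},{"dx":3,"dy":3,"dz":11,"turn":0,"hand":1},{"dx":6,"dy":3,"dz":15,"turn":0,"hand":1},{"dx":9,"dy":3,"dz":18,"turn":0,"hand":1},{"dx":12,"dy":3,"dz":20,"turn":0,"hand":1},{"dx":14,"dy":3,"dz":21,"turn":0,"hand":1},{"dx":16,"dy":3,"dz":21,"turn":0,"hand":1},{"dx":16,"dy":3,"dz":21,"turn":0,"hand":1}]'; python3 -c "
from h import *
st();wrist('w4');save('side','d4',(230,150,390,260),5);save('scene','s4',(240,130,400,260),4.6);st()"
```

```text
t: 4.47
tcp_pos: [562.4, 128.5, 89.4]
orientation: [-1.345, 0.966, -0.967]
ft_force: [0.1, -0.1, -0.2]
gripper_width: -0.003
t 4.47 tcp case [ 25.1 109.6  89.4] yaw of toolx in case -1.573 F [ 0.1 -0.1 -0.2] w -0.0
t 4.62 tcp case [ 24.6 109.8  89.4] yaw of toolx in case -1.572 F [-0.2  0.3 -0. ] w -0.0
```

View pics/w4.png

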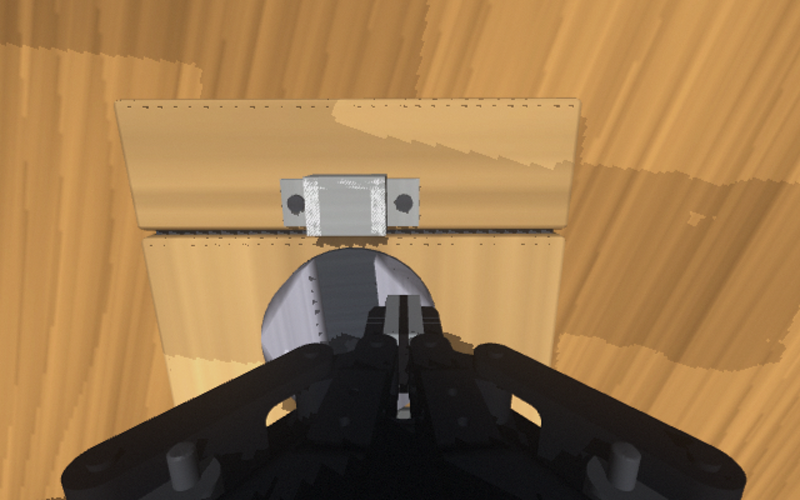

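View pics/s4.png

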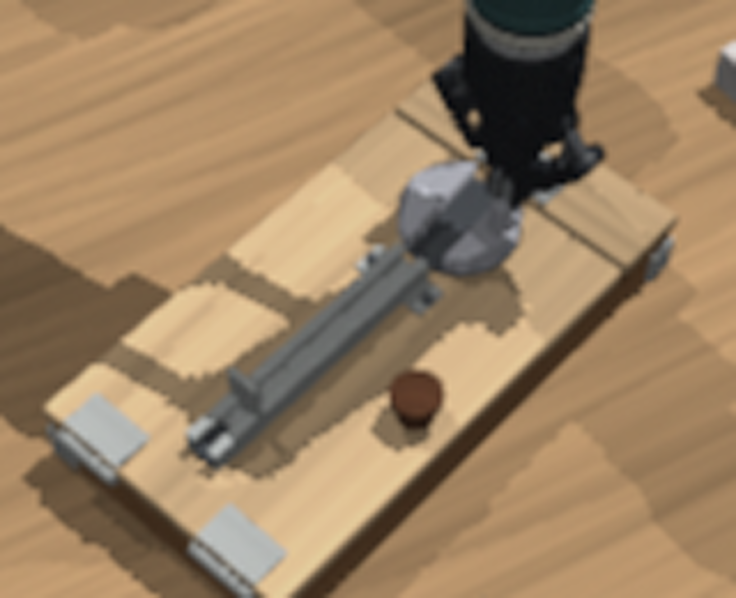

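View pics/d4.png

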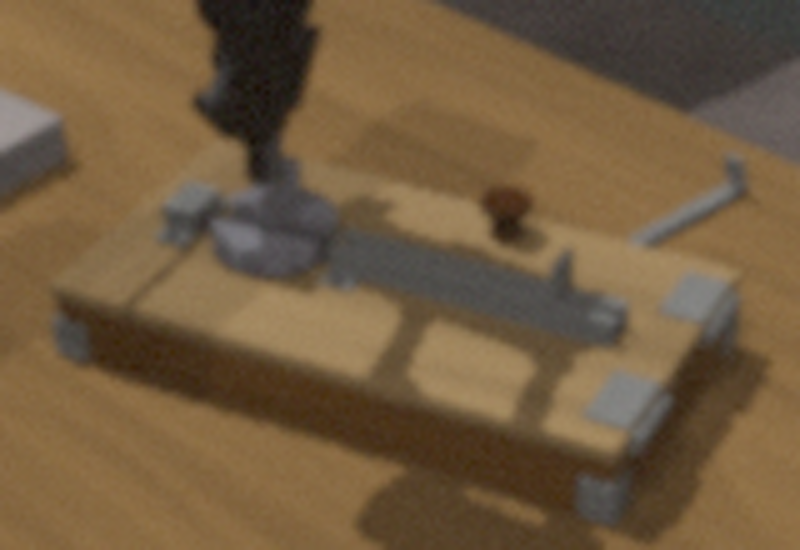

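The disc followed: the slot now runs almost along the bar, with its edges at about columns 316 and 376. I'll measure the angle.

```bash
python3 - <<'E'
import cv2
a=cv2.imread('pics/raw_w4.png')[190:290,200:360];cv2.imwrite('pics/w4z.png',cv2.resize(a,None,fx=5,fy=5,interpolation=cv2.INTER_CUBIC))
E
```

```text
(no output)
```

View pics/w4z.png

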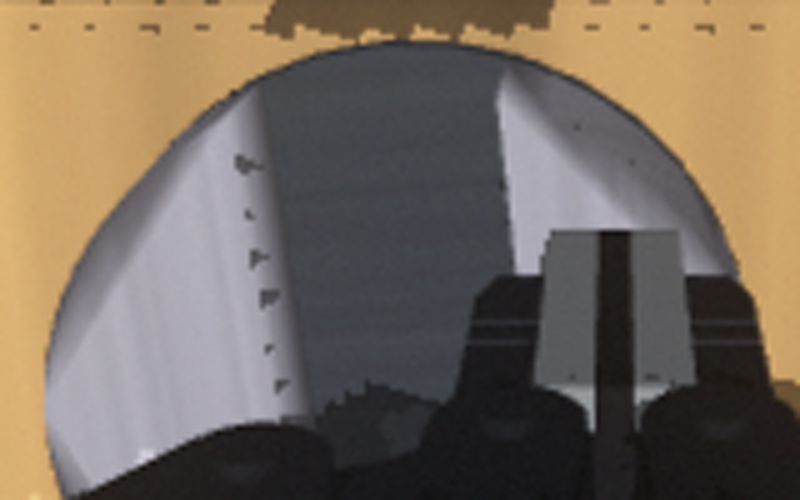

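```bash
python3 - <<'E'
from h import *
w=lambda u,v:np.array((200+u/5-.4,190+v/5-.4))
for A,B,z in [((498,100),(512,255),80),((243,140),(281,385),80),((262,95),(308,400),63)]:
  a=toC(wray('w4',w(*A),z));b=toC(wray('w4',w(*B),z));d=a-b;print(a.round(1),b.round(1),'theta',np.arctan2(-d[0],d[1]).round(3))
E
```

```text
[ 11.9 130.2  80. ] [ 13.1 111.8  80. ] theta 0.064
[-16.4 125.6  80. ] [-14.1  95.6  80. ] theta 0.078
[-18.2 125.7  63. ] [-15.   84.5  63. ] theta 0.078
```

```bash
python3 -m jog '[{"dx":1,"dy":0,"dz":0,"turn":0,"hand":1},{"dx":2,"dy":0,"dz":0,"turn":0,"hand":1},{"dx":2,"dy":0,"dz":0,"turn":0,"hand":1},{"dx":2,"dy":0,"dz":0,"turn":0,"hand":1},{"dx":-5,"dy":0,"dz":0,"turn":0,"hand":1},{"dx":-12,"dy":0,"dz":0,"turn":0,"hand":1},{"dx":-12,"dy":-25,"dz":0,"turn":0,"hand":1},{"dx":-12,"dy":-55,"dz":0,"turn":0,"hand":1},{"dx":-12,"dy":-80,"dz":0,"turn":0,"hand":1},{"dx":-12,"dy":-90,"dz":0,"turn":0,"hand":1}]'; python3 -c "
from h import *
st();wrist('w5');go((0,-146,180))"
```

```text
t: 5.45
tcp_pos: [560.0, 140.8, 183.7]
orientation: [-1.341, 0.962, -0.969]
ft_force: [0.4, 0.3, 0.5]
gripper_width: 0.001
t 5.45 tcp case [ 26.8 122.1 183.7] yaw of toolx in case -1.572 F [0.4 0.3 0.5] w 0.0
target (0, -146, 180) shift dx,dy,dz [268.    4.7 -27.1]
```

View pics/w5.png

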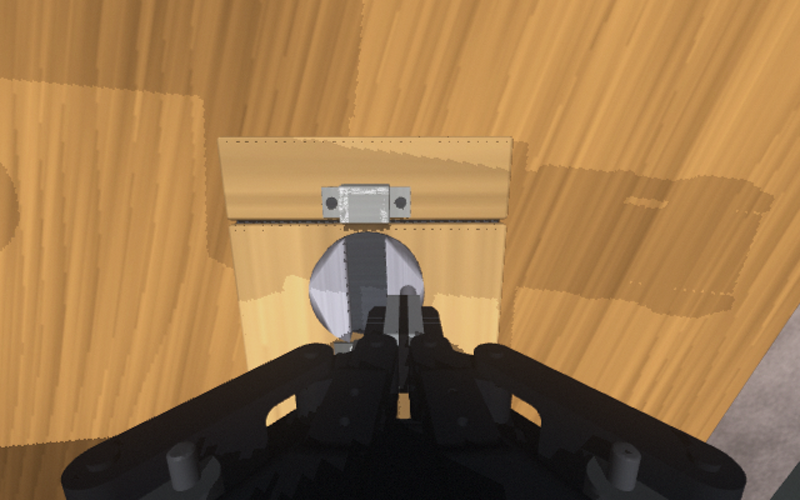

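```bash
python3 -m jog '[{"dx":25,"dy":-10,"dz":-4,"turn":0,"hand":1},{"dx":50,"dy":-20,"dz":-8,"turn":0,"hand":1},{"dx":75,"dy":-30,"dz":-12,"turn":0,"hand":1},{"dx":100,"dy":-30,"dz":-16,"turn":0,"hand":1},{"dx":130,"dy":-30,"dz":-20,"turn":0,"hand":1},{"dx":150,"dy":-30,"dz":-24,"turn":0,"hand":1},{"dx":160,"dy":-30,"dz":-27,"turn":0,"hand":1},{"dx":160,"dy":-30,"dz":-27,"turn":0,"hand":1},{"dx":160,"dy":-30,"dz":-27,"turn":0,"hand":1},{"dx":160,"dy":-30,"dz":-27,"turn":0,"hand":1}]'; python3 -c "
from h import *
st();wrist('w6');go((0,-146,180))
a=cv2.imread('pics/raw_w6.png')[0:160,220:420];cv2.imwrite('pics/w6z.png',cv2.resize(a,None,fx=3.75,fy=3.75,interpolation=cv2.INTER_CUBIC))"
```

```text
t: 6.33
tcp_pos: [585.5, -18.2, 213.8]
orientation: [-1.34, 0.961, -0.968]
ft_force: [0.7, -0.0, 0.2]
gripper_width: 0.0
t 6.33 tcp case [-2.000e-01 -3.670e+01  2.138e+02] yaw of toolx in case -1.571 F [ 0.7 -0.   0.2] w 0.0
target (0, -146, 180) shift dx,dy,dz [109.4  34.1  -0.3]
```

View pics/w6z.png

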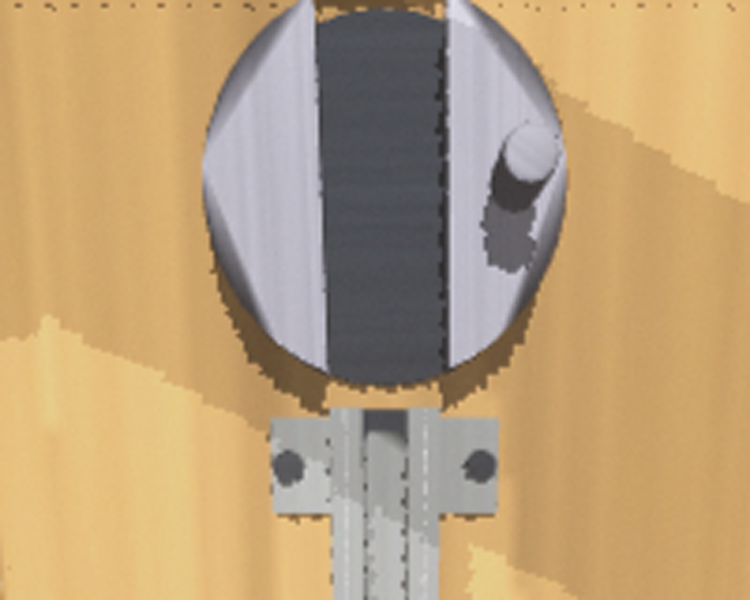

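```bash
python3 - <<'E'
from h import *
w=lambda u,v:np.array((220+u/3.75-.4,v/3.75-.4))
for A,B,z in [((315,5),(327,372),80),((449,10),(449,368),80)]:
  a=toC(wray('w6',w(*A),z));b=toC(wray('w6',w(*B),z));d=a-b;print(a.round(1),b.round(1),'theta',np.arctan2(-d[0],d[1]).round(3))
q=toC(wray('w6',w(532,151),108));print(q,np.arctan2(q[1]-90,q[0]))
for v in (408,435): print('chan',toC(wray('w6',w(332,v),79)),toC(wray('w6',w(438,v),79)),'tip',toC(wray('w6',w(386,v),74)))
E
```

```text
[-15.3 127.   80. ] [-13.7  50.2  80. ] theta 0.02
[ 14.5 126.1  80. ] [15.6 51.1 80. ] theta 0.015
[ 30.2907495   91.15571255 108.        ] 0.03813547892682804
chan [-12.64877668  41.94919187  79.        ] [13.13440845 41.95468989 79.        ] tip [ 0.52145432 42.16038099 74.        ]
chan [-12.73128477  35.65205426  79.        ] [13.21447363 35.65319147 79.        ] tip [ 0.52171466 35.74763392 74.        ]
```

The disc is at about 0.02 rad, so it's aligned. The bar tip is at about y=36, which puts the lug at about y=-118. Next I go behind the lug.

```bash
python3 -m jog '[{"dx":25,"dy":0,"dz":0,"turn":0,"hand":1},{"dx":55,"dy":0,"dz":0,"turn":0,"hand":1},{"dx":85,"dy":0,"dz":0,"turn":0,"hand":1},{"dx":110,"dy":0,"dz":0,"turn":0,"hand":1},{"dx":114,"dy":20,"dz":0,"turn":0,"hand":1},{"dx":114,"dy":45,"dz":0,"turn":0,"hand":1},{"dx":114,"dy":70,"dz":0,"turn":0,"hand":1},{"dx":114,"dy":95,"dz":0,"turn":0,"hand":1},{"dx":114,"dy":100,"dz":0,"turn":0,"hand":1},{"dx":114,"dy":100,"dz":0,"turn":0,"hand":1}]'; python3 -c "
from h import *
st();wrist('w7');go((0,-150,88));save('side','d7',(230,150,390,260),5)"
```

```text
t: 7.22
tcp_pos: [620.8, -124.1, 111.3]
orientation: [-1.343, 0.964, -0.963]
ft_force: [0.4, -0.0, -0.2]
gripper_width: -0.001
t 7.22 tcp case [  -0.6 -148.4  111.3] yaw of toolx in case -1.569 F [ 0.4 -0.  -0.2] w -0.0
target (0, -150, 88) shift dx,dy,dz [ 0.6 25.5 -0.9]
```

View pics/w7.png

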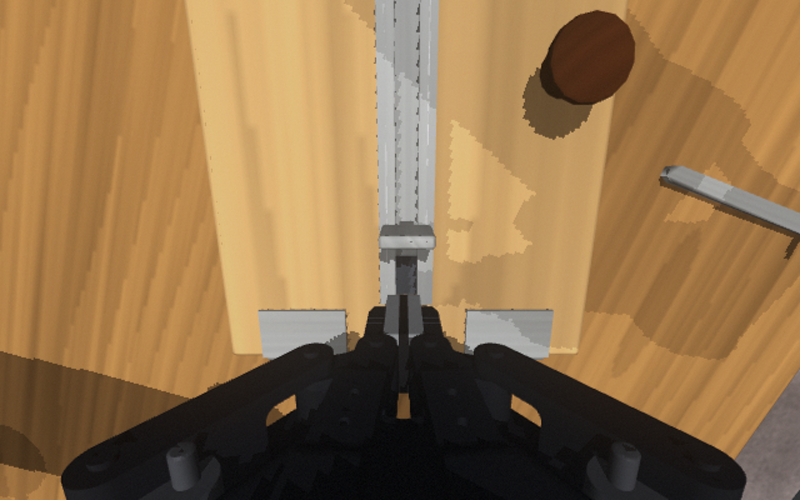

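View pics/d7.png

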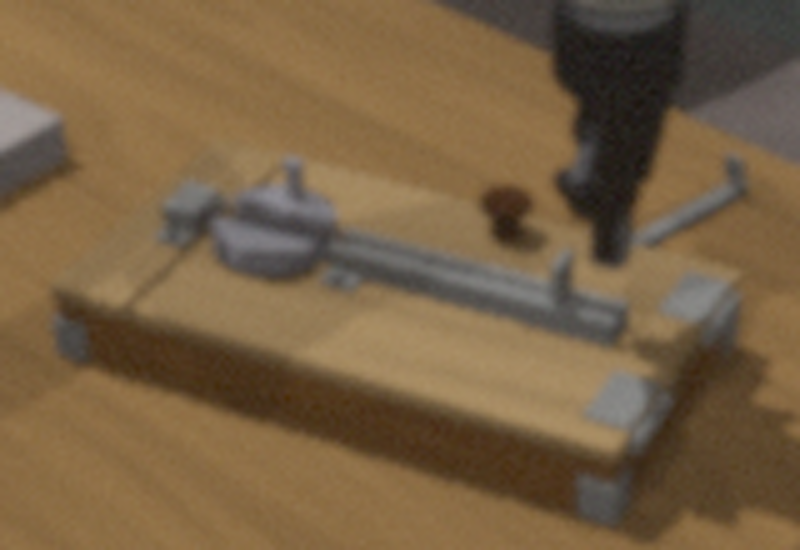

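```bash
python3 -m jog '[{"dx":0,"dy":12,"dz":0,"turn":0,"hand":1},{"dx":0,"dy":23,"dz":0.5,"turn":0,"hand":1},{"dx":0,"dy":23,"dz":0.5,"turn":0,"hand":1},{"dx":-6,"dy":23,"dz":0.5,"turn":0,"hand":1},{"dx":-12,"dy":23,"dz":0.5,"turn":0,"hand":1},{"dx":-18,"dy":23,"dz":0.5,"turn":0,"hand":1},{"dx":-25,"dy":23,"dz":0.5,"turn":0,"hand":1},{"dx":-32,"dy":23,"dz":0.5,"turn":0,"hand":1},{"dx":-39,"dy":23,"dz":0.5,"turn":0,"hand":1},{"dx":-46,"dy":23,"dz":0.5,"turn":0,"hand":1}]'; python3 -c "
from h import *
st();wrist('w8')"
```

```text
t: 8.15
tcp_pos: [609.7, -80.9, 92.6]
orientation: [-1.34, 0.958, -0.969]
ft_force: [0.5, -1.7, 0.6]
gripper_width: -0.002
t 8.15 tcp case [   2.7 -103.8   92.6] yaw of toolx in case -1.569 F [ 0.5 -1.7  0.6] w -0.0
```

View pics/w8.png

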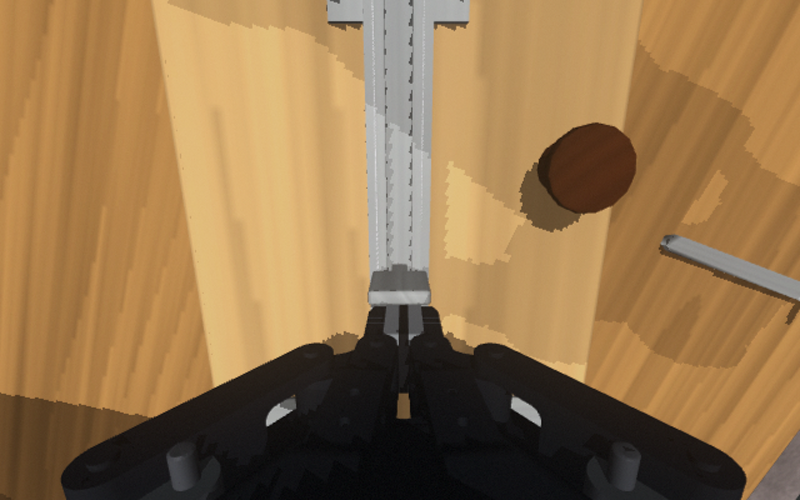

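The finger is against the lug and the bar is sliding. I'll keep pushing.

```bash
python3 -m jog '[{"dx":-6,"dy":1,"dz":-1,"turn":0,"hand":1},{"dx":-12,"dy":2,"dz":-2,"turn":0,"hand":1},{"dx":-18,"dy":3,"dz":-2.5,"turn":0,"hand":1},{"dx":-24,"dy":3,"dz":-2.5,"turn":0,"hand":1},{"dx":-30,"dy":3,"dz":-2.5,"turn":0,"hand":1},{"dx":-36,"dy":3,"dz":-2.5,"turn":0,"hand":1},{"dx":-42,"dy":3,"dz":-2.5,"turn":0,"hand":1},{"dx":-48,"dy":3,"dz":-2.5,"turn":0,"hand":1},{"dx":-54,"dy":3,"dz":-2.5,"turn":0,"hand":1},{"dx":-60,"dy":3,"dz":-2.5,"turn":0,"hand":1}]'; python3 -c "
from h import *
st();wrist('w9')
a=cv2.imread('pics/raw_w9.png')[0:260,160:500];cv2.imwrite('pics/w9z.png',cv2.resize(a,None,fx=2.3,fy=2.3,interpolation=cv2.INTER_CUBIC))"
```

```text
t: 9.03
tcp_pos: [587.8, -23.3, 89.8]
orientation: [-1.339, 0.957, -0.968]
ft_force: [2.8, -4.1, 3.7]
gripper_width: -0.001
t 9.03 tcp case [  0.4 -42.3  89.8] yaw of toolx in case -1.569 F [ 2.8 -4.1  3.7] w -0.0
```

View pics/w9z.png

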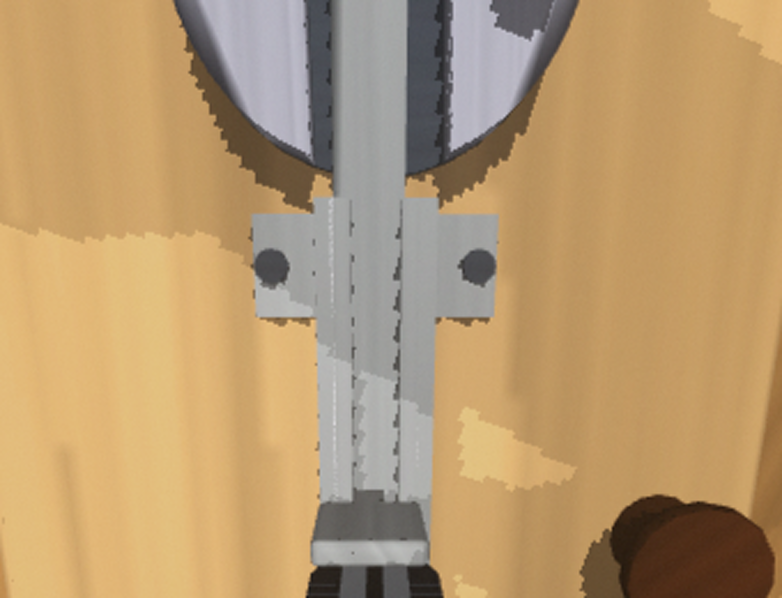

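The bar has entered the slot cleanly, and the lug sits on the fingertip. I'll push on, slower near the end.

```bash
python3 -m jog '[{"dx":-4,"dy":1,"dz":0,"turn":0,"hand":1},{"dx":-8,"dy":1,"dz":0,"turn":0,"hand":1},{"dx":-12,"dy":1,"dz":0,"turn":0,"hand":1},{"dx":-15,"dy":1,"dz":0,"turn":0,"hand":1},{"dx":-18,"dy":1,"dz":0,"turn":0,"hand":1},{"dx":-21,"dy":1,"dz":0,"turn":0,"hand":1},{"dx":-24,"dy":1,"dz":0,"turn":0,"hand":1},{"dx":-26,"dy":1,"dz":0,"turn":0,"hand":1},{"dx":-28,"dy":1,"dz":0,"turn":0,"hand":1},{"dx":-30,"dy":1,"dz":0,"turn":0,"hand":1}]'; python3 -c "
from h import *
st();wrist('w10')"
```

```text
t: 9.92
tcp_pos: [576.9, 6.5, 88.3]
orientation: [-1.34, 0.959, -0.967]
ft_force: [0.3, -2.2, 1.3]
gripper_width: 0.0
t 9.92 tcp case [ -0.3 -10.6  88.3] yaw of toolx in case -1.569 F [ 0.3 -2.2  1.3] w 0.0
```

View pics/w10.png

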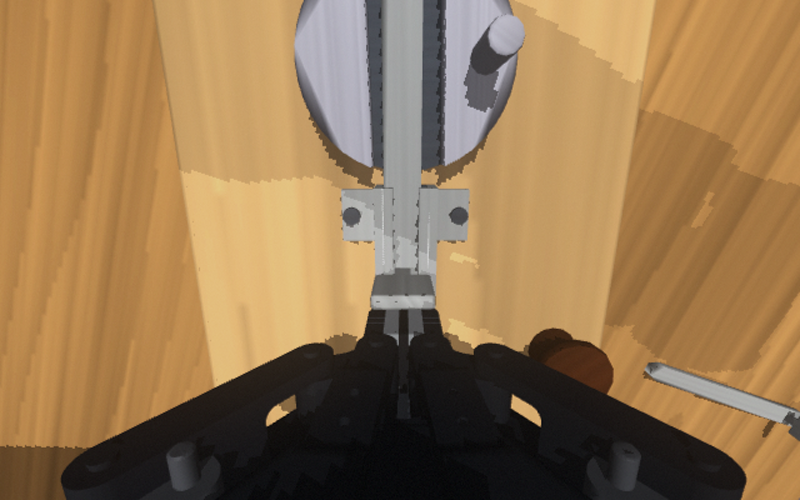

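```bash
python3 - <<'E'
from h import *
for v in (296,308): print(toC(wray('w10',np.array((403,v))/1.25,108)).round(1))
E
python3 -m jog '[{"dx":-1,"dy":0,"dz":0,"turn":0,"hand":1},{"dx":-2,"dy":0,"dz":0,"turn":0,"hand":1},{"dx":-3,"dy":0,"dz":0,"turn":0,"hand":1},{"dx":-4,"dy":0,"dz":0,"turn":0,"hand":1},{"dx":-5,"dy":0,"dz":0,"turn":0,"hand":1},{"dx":-6,"dy":0,"dz":0,"turn":0,"hand":1},{"dx":-6,"dy":0,"dz":0,"turn":0,"hand":1},{"dx":-6,"dy":0,"dz":0,"turn":0,"hand":1},{"dx":-6,"dy":0,"dz":0,"turn":0,"hand":1},{"dx":-6,"dy":0,"dz":0,"turn":0,"hand":1}]'; python3 -c "
from h import *
st()"
```

```text
[ -1.    5.8 108. ]
[ -1.    1.1 108. ]
t: 10.8
tcp_pos: [575.3, 11.4, 88.3]
orientation: [-1.34, 0.958, -0.968]
ft_force: [2.0, -6.0, 1.3]
gripper_width: -0.003
t 10.8 tcp case [-0.2 -5.4 88.3] yaw of toolx in case -1.569 F [ 2.  -6.   1.3] w -0.0
```

```bash
python3 -m jog '[{"dx":-1,"dy":0,"dz":0,"turn":0,"hand":1},{"dx":-2,"dy":0,"dz":0,"turn":0,"hand":1},{"dx":-3,"dy":0,"dz":0,"turn":0,"hand":1},{"dx":-3,"dy":0,"dz":0,"turn":0,"hand":1},{"dx":-3,"dy":0,"dz":0,"turn":0,"hand":1},{"dx":-3,"dy":0,"dz":0,"turn":0,"hand":1},{"dx":-3,"dy":0,"dz":0,"turn":0,"hand":1},{"dx":-3,"dy":0,"dz":0,"turn":0,"hand":1},{"dx":-3,"dy":0,"dz":0,"turn":0,"hand":1},{"dx":-3,"dy":0,"dz":0,"turn":0,"hand":1}]'; python3 -c "
from h import *
st();wrist('w11')"
```

```text
t: 11.63
tcp_pos: [575.8, 11.7, 88.8]
orientation: [-1.342, 0.954, -0.971]
ft_force: [4.8, -10.7, 1.0]
gripper_width: -0.001
t 11.63 tcp case [ 0.3 -5.2 88.8] yaw of toolx in case -1.568 F [  4.8 -10.7   1. ] w -0.0
```

View pics/w11.png

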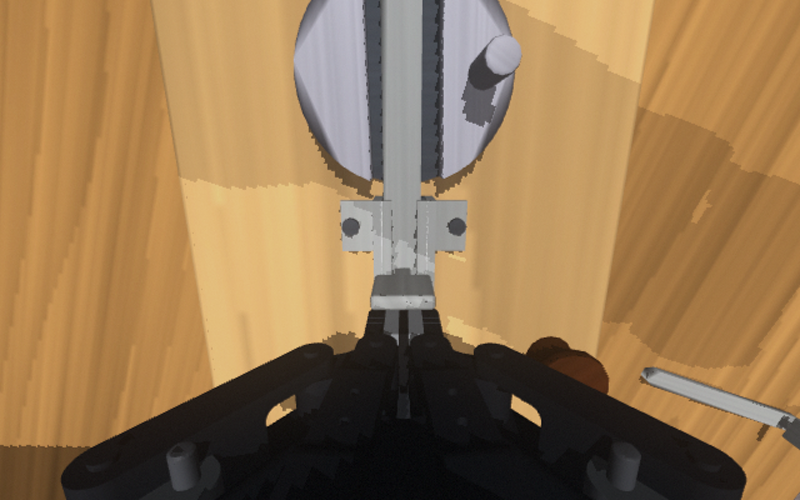

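The bar stopped advancing while the force rose to about 12 N, and the lug is at about y=8, so it's against the end stop. I'll back off, lift and check.

```bash
python3 -m jog '[{"dx":4,"dy":0,"dz":0,"turn":0,"hand":1},{"dx":10,"dy":0,"dz":0,"turn":0,"hand":1},{"dx":16,"dy":0,"dz":0,"turn":0,"hand":1},{"dx":16,"dy":-20,"dz":0,"turn":0,"hand":1},{"dx":16,"dy":-45,"dz":0,"turn":0,"hand":1},{"dx":16,"dy":-75,"dz":0,"turn":0,"hand":1},{"dx":16,"dy":-105,"dz":0,"turn":0,"hand":1},{"dx":16,"dy":-135,"dz":0,"turn":0,"hand":1},{"dx":16,"dy":-160,"dz":0,"turn":0,"hand":1},{"dx":16,"dy":-160,"dz":0,"turn":0,"hand":1}]'; python3 -c "
from h import *
st();wrist('w12');st();save('scene','s12',s=1.25)
a=cv2.imread('pics/raw_w12.png')[0:260,160:500];cv2.imwrite('pics/w12z.png',cv2.resize(a,None,fx=2.3,fy=2.3,interpolation=cv2.INTER_CUBIC))"
```

```text
t: 12.52
tcp_pos: [582.4, -3.0, 255.7]
orientation: [-1.336, 0.946, -0.977]
ft_force: [0.4, -0.1, 1.4]
gripper_width: 0.0
t 12.52 tcp case [  1.9 -21.3 255.7] yaw of toolx in case -1.568 F [ 0.4 -0.1  1.4] w 0.0
t 12.57 tcp case [  0.8 -20.9 252.8] yaw of toolx in case -1.568 F [-0.1 -0.7  0.6] w -0.0
```

View pics/w12z.png

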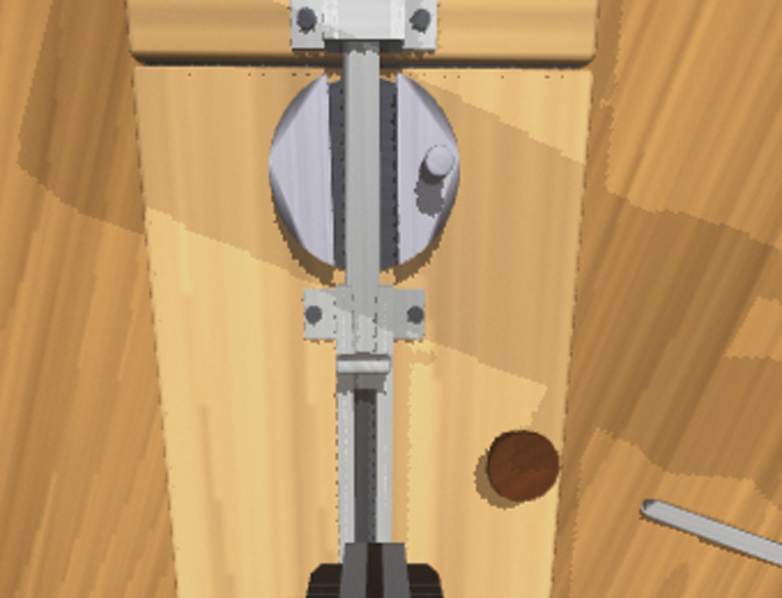

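View pics/s12.png

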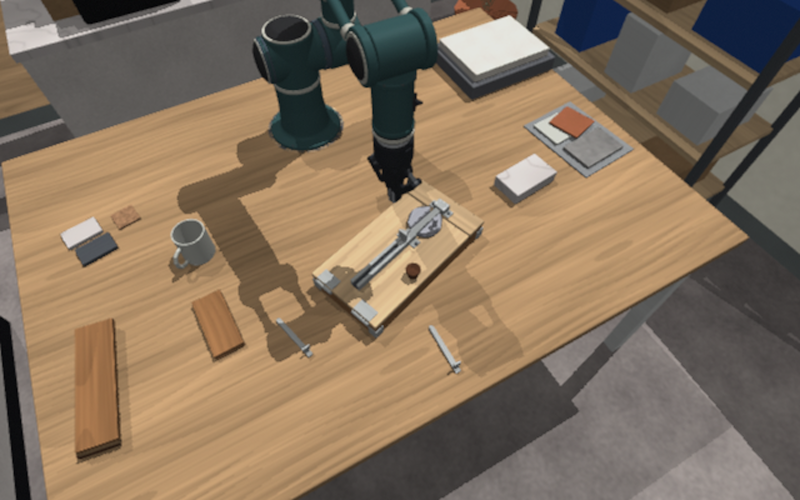

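The bar runs through the slot and into the keeper (mouth at (362,42)), with the lug at (363,366). The knob at (523,466), mug and samples look unmoved. I'll measure the final lug and knob positions.

```bash
python3 - <<'E'
from h import *
w=lambda u,v:np.array((160+u/2.3-.3,v/2.3-.3))
for v in (362,373): print('lug',toC(wray('w12',w(363,v),108)).round(1))
print('knob',toC(wray('w12',w(523,466),92)).round(1))
q=toC(wray('w12',w(438,161),108));print('post',q.round(1),np.arctan2(q[1]-90,q[0]).round(3))
k=toC(wray('w12',w(362,42),79));print('keeper front',k.round(1))
# predicted row for lug back/front at home
print('pred rows lug 5/11:',[(wproj('w12',W((0,y,108)))[0][1]+.3)*2.3 for y in (5,11)])
a=cv2.imread('pics/raw_w12.png')[130:180,290:350];cv2.imwrite('pics/w12y.png',cv2.resize(a,None,fx=12,fy=12,interpolation=cv2.INTER_CUBIC))
E
```

```text
lug [ -0.6  10.4 108. ]
lug [ -0.6   5.6 108. ]
knob [ 76.1 -41.3  92. ]
post [ 29.6  90.7 108. ] 0.024
keeper front [ -0.7 141.   79. ]
pred rows lug 5/11: [np.float64(374.4269464840863), np.float64(360.58025103154523)]
```

View pics/w12y.png

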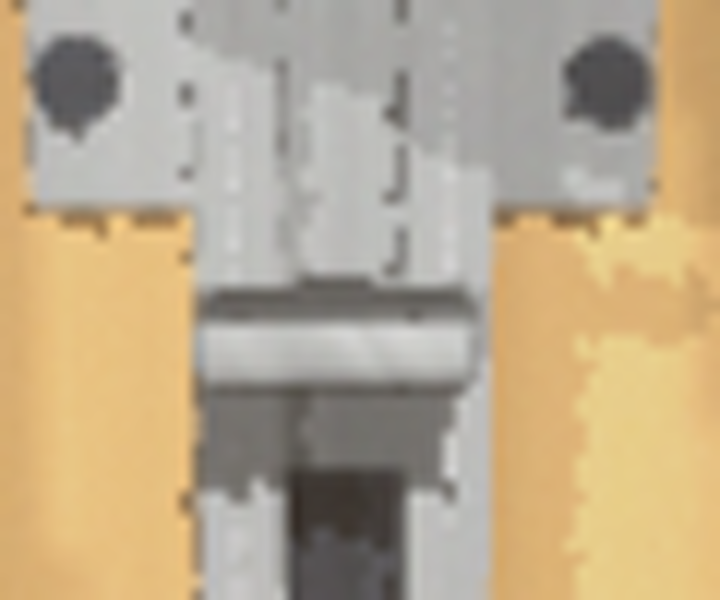

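The lug centre is at y≈8.0 mm, which is exactly the home position. The disc is at about 0.02 rad, the knob hasn't moved and the gripper is clear, so I'm handing in.

```bash
python3 -c "
from bench import *
print(job_done())"
```

```text
the job is handed in; nothing more can be done
None
```

The sample case is locked, and I handed the job in at about 12.7 s of the 54 s allowed. With shut fingertips I pushed the post clockwise until the disc turned from about 1.50 rad to about 0.02 rad. I then pushed the bar by its lug through the slot and into the keeper.

- **Bar home:** it stopped moving while my push rose to about 12 N. The last picture puts the lug centre at y ≈ 8.0 mm, so the tip is at 162 mm, the keeper's closed end.
- **Disc:** the post now reads about 0.02 rad, inside the 0.15 rad allowed.
- **Other objects:** the knob measured within about 0.5 mm of where it started. The stone, oak and mug look unmoved in the scene picture, but I didn't measure them.
- **Robot:** it finished about 250 mm up, touching nothing. The highest force I read was about 12 N.

My first case position from the fixed cameras was about 2 mm off the wrist-camera fit, so I used the wrist fit. No final check failed.

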